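Steady the rocking seedling stand

TASK

The black seedling stand rocks because the foot under its red knob has been wound up. Turn the red knob clockwise, less than a quarter turn, until the stand sits level and steady on all four feet and the red bar lies in line with the long sides of the stand, like the three green ones. Let go, leave the stand where it is, and do not disturb the spare red pot beside it.

Things in the scene. Friction and masses are not known exactly. Their poses are not given: they have to be found in the camera images.
- red_knob (a point): centre of the red bar grip on top of the one adjustable foot, on the screw's axis, about 85 mm above the bench. Bar: 44 mm long (this point's x axis runs along it), 14 mm thick, from 16 mm below to 16 mm above this point; below it a hub 38 mm across. z: up along the screw. Three like green knobs are locked and do not turn. Pots on the stand reach 55 mm above the bench, their soft seedlings 95 mm.
- foot_screw (a joint): angle (rad) of the red knob, 0 to 1.8, growing clockwise seen from above; starts at 0.1 to 0.7. Each rad drives the foot 5 mm down out of the stand; as that corner rises as much, the knob keeps its height and shifts sideways up to 6 mm. At 1.4 the stand is level on all four feet and the red bar parallel to its long sides; beyond that it rocks again. Friction 0.1 N m; stays where it is left.
- stand: loose black seedling stand, 242 x 182 mm, about 1.4 kg, on four feet, with small red and green pots and two empty cells. Origin at its centre, level with the undersides of the feet; x along its long side, z up. Red knob at its corner x = -100, y = +70 mm, green knobs at the other three corners (+-100, +-70 mm). It starts leaning about 2 to 3 degrees towards the red knob.
- spare_pot: a loose red pot filled with soil, 64 mm across and 60 mm high, standing on the bench beside the stand; origin at the centre of its underside. To be left alone.

How it is judged (in metres and radians):
At the end, for the whole second after the job is handed in: The stand is at rest and level within 0.7 degrees, the red knob's angle is between 1.15 and 1.65 rad (1.4 is exact), and the stand is within 30 mm of where it stood (angle between stand's own z axis and vertical below 0.012 rad and value of joint foot_screw between 1.15 and 1.65 rad and distance of stand from where it was at the start of the episode below 0.03 m and linear speed of stand below 0.01 m/s and angular speed of stand below 0.05 rad/s); the robot touches nothing.
It fails at once if the spare red pot is pushed more than 20 mm or tipped over (distance of spare_pot from where it was at the start of the episode above 0.02 m or angle between spare_pot's own z axis and vertical above 0.5 rad).
It also fails if it takes over 29 s, if anything falls off the work surface, if the arm or the gripper's body presses on something with over 40 N, if the wrist force passes 120 N, or if a joint passes its speed limit or range.

ROBOT

A 6-joint arm with a two-finger parallel gripper is mounted at the origin on the work surface. World frame = base frame: x ahead of the robot, y to its left, z up, the work surface at z = 0. Lengths are in mm, angles in rad, forces in N, time in s.
With the tool pointing down it reaches from about 250 to 725 mm from the base axis. Payload 4 kg.
Tool frame: the origin (TCP) lies midway between the tips of the shut fingers; the grasp point (between the pads) lies 19 mm behind it; z points along the fingers, x is the direction in which the jaws open and shut, and the axes are right-handed (so a half turn about z gives the same grasp; the last joint's range is limited). The gripper opens to 85 mm and grips with 20 to 120 N. Pads are 22 mm wide; open, the fingers measure 114 mm over their backs; the gripper's body (76 mm by 85 mm) begins 54 mm behind the grasp point. The pads swing forward as they close: fully open they stand 13 mm farther back than shut.
Start: joints at [1.206, 0.241, 0.005, 1.335, 0, 1.571], TCP at [178.379, 467.098, 231.306] pointing down, gripper open.
Joint ranges: [-2.72, 2.72], [-1.05, 1.87], [-1.09, 1.28], [-1.99, 2.15], [-1.42, 1.44], [-3.14, 3.14]. Speed limits (rad/s): [2.79, 2.79, 3.14, 3.14, 3.14, 3.14].

INTERFACE

Orientations are given as [roll, pitch, yaw] about the fixed x, y, z axes, in that order (R = Rz(yaw) Ry(pitch) Rx(roll)).
In Python, from station import * gives the robot as it stands. The module is installed in compiled form; this text tells all that it offers.
- The arm moves only by the tool arm_command, never from a script. Its arguments are lists of equal length, an entry for each row: "grip": the finger opening in mm, from 0 to 85.4; "travel": the shift along the world's x, y, z in mm, a list of three; "turn": the turn about the world's z in units of 5 degrees (1.0 is 5 degrees). A call has 1 to 5 rows; each row is the pose to reach, as a shift and turn from the pose commanded when the call began; what a row does not reach only later rows make up. A row lasts 1/8 s, in which the tool goes at most 62.5 mm and 10.7 degrees, less where a joint would pass 70% of its speed; a pose out of reach is approached as far as the arm can. A call with a gripper value outside its range is refused whole. The fingers move at their own pace and stop on an object; "newtons" is the grip in N (left out, the last holds). Time passes only in rows, so rows that repeat a pose let the fingers close. It gives the time, the measured TCP pose, the force and the opening at its end, in the units of the state.
- get_state(): the state, without advancing time (a new reading comes with each control period).
- grab_frame(name): name is "scene" or "top" or "wrist"; returns a dict with "img" (400x640x3 uint8, blue, green, red), "z_map" (400x640 float32, mm along the optical axis (not along the pixel's ray), 0 where there is no reading), "camera_matrix" (3x3 intrinsics, pixels), "rvec" (rotation vector, rad) and "tvec" (3), from world to camera coordinates, as OpenCV has them. Camera axes: x right, y down, z forward; pixel columns grow to the right and rows downward; lengths in mm; the calibration is good to about 2 mm. A picture is of the moment at which its call begins.
- job_done(): hands the job in, once; it reports no verdict.
The state is a dict: "time": time; "joints": joint angles; "qd": joint speeds; "effort": joint torques, N m; "tcp_pos": TCP position; "eef_rot": TCP orientation; "force": force on the tool from outside, world axes, zero at the start; "ft_torque": the same for the moment, N m; "gripper_width": finger opening in mm.
Only numpy, scipy, OpenCV 4.12 (cv2) and the standard library are available. Lean on these libraries where they do the work, as an engineer would, in place of code of your own. Each camera call takes 0.05 s, during which the arm holds its last target.

## Working session

There is one attempt and no reset: what is moved stays moved. The work goes in short steps, Python scripts to look and compute and a tool call to move; the robot and the scene stay as the last step left them, time stands still between calls to the robot, and variables do not carry over. Pictures are saved under pics/ and viewed, and the job is handed in when it is done.

Besides the shell and the picture viewer there is one more tool, called as name([rows], argument=value, ...), one row to a line, values as JSON. arm_command: Moves the arm, as the interface text tells. Its arguments: {"type":"object","properties":{"grip":{"type":"array","items":{"type":"number"}},"travel":{"type":"array","items":{"type":"array","items":{"type":"number"}}},"turn":{"type":"array","items":{"type":"number"}},"newtons":{"type":"number"}},"required":["grip","travel","turn"]}

```bash
mkdir -p pics
cat > h.py <<'E'
import numpy as np, cv2
from station import *
def cam(f):
    R,_=cv2.Rodrigues(np.array(f["rvec"],float)); return np.array(f["camera_matrix"],float),R,np.array(f["tvec"],float).ravel()
def pt(f,u,v,z=None):
    K,R,t=cam(f); r=np.linalg.inv(K)@np.array([u,v,1.0])
    if z is None: return R.T@(r*f["z_map"][int(v),int(u)]-t)
    o=-R.T@t; d=R.T@r; return o+d*(z-o[2])/d[2]
def cloud(f):
    K,R,t=cam(f); v,u=np.mgrid[0:400,0:640]; Z=f["z_map"].astype(float)
    P=np.stack([(u-K[0,2])/K[0,0]*Z,(v-K[1,2])/K[1,1]*Z,Z],-1)
    return (P-t)@R
E
python3 - <<'E'
from h import *
import pickle
fs={}
for n in ["scene","top","wrist"]:
    f=grab_frame(n); cv2.imwrite(f"pics/a_{n}.png",f["img"]); fs[n]=f
    K,R,t=cam(f); print(n,(-R.T@t).round(),R[2].round(2))
pickle.dump(fs,open("f0.pkl","wb"))
s=get_state();print(s)
E
```

```text
scene [1112. -283.  851.] [-0.56  0.27 -0.78]
top [ 479.  -17. 1364.] [ 0.05  0.01 -1.  ]
wrist [112. 492. 373.] [ 0.26 -0.1  -0.96]
{'time': 0.15, 'joints': array([ 1.20595785e+00,  2.41258475e-01,  4.04808462e-03,  1.33517798e+00,
       -3.74890776e-05,  1.57082162e+00]), 'qd': array([ 1.62411244e-03, -3.97280920e-04,  2.63793042e-03, -9.00094116e-04,
        3.77749846e-05,  3.52262652e-04]), 'effort': array([ 4.85046603e-04, -3.72636545e+01,  2.52638340e+01,  1.23485908e-02,
        4.38821860e-05, -8.96252118e-06]), 'tcp_pos': array([178.24446456, 466.65367184, 230.6136795 ]), 'eef_rot': array([3.14155512e+00, 1.59204308e-03, 1.20593256e+00]), 'force': array([-0.30622928,  0.28987437, -0.0578515 ]), 'ft_torque': array([0.03938254, 0.06158261, 0.02639814]), 'gripper_width': 85.57424890720067}
```

View pics/a_top.png

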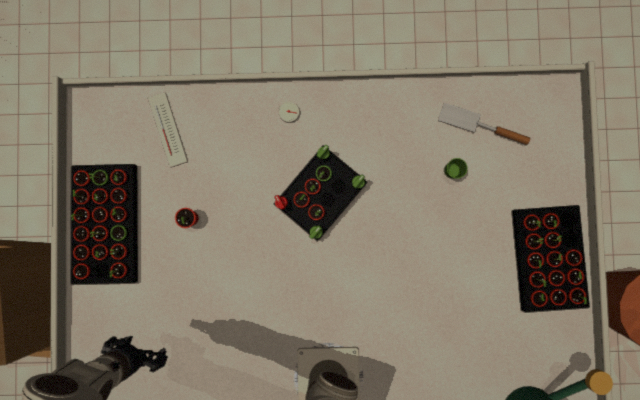

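View pics/a_scene.png

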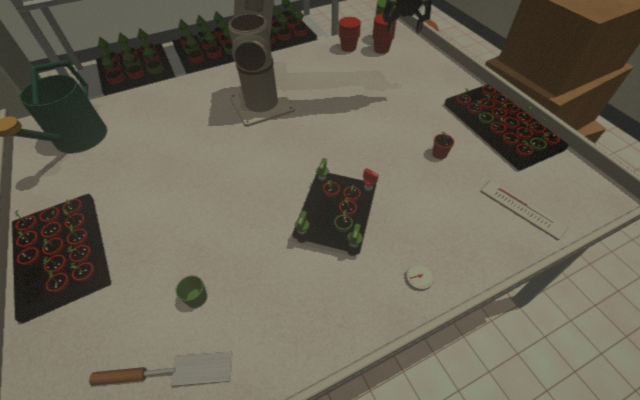

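View pics/a_wrist.png

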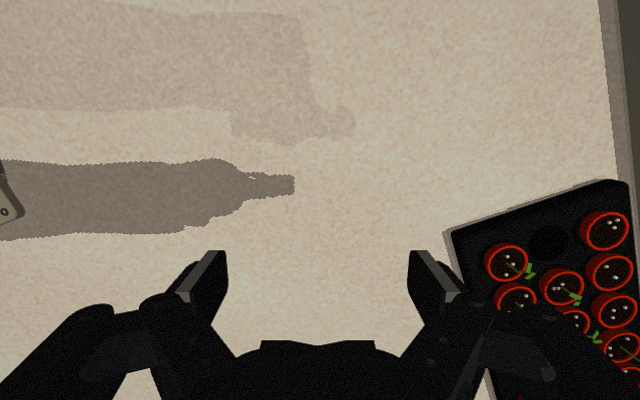

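The top view shows the stand at about (320,195) with the red knob at (281,202). The green knobs are at (323,152), (358,182) and (316,232), and the spare pot is at (187,217).

Run:
```python
from h import *
import pickle
fs=pickle.load(open("f0.pkl","rb"))
big=[]
for n,(x0,x1,y0,y1) in {"top":(260,375,140,245),"scene":(285,390,150,260)}.items():
    c=cv2.resize(fs[n]["img"][y0:y1,x0:x1],(400,400),interpolation=cv2.INTER_CUBIC); big.append(c)
cv2.imwrite("pics/b.png",np.clip(np.hstack(big)*1.6,0,255).astype(np.uint8))
for n in ["top","scene"]:
    f=fs[n]; P=cloud(f); hsv=cv2.cvtColor(f["img"],cv2.COLOR_BGR2HSV)
    h,s,v=cv2.split(hsv)
    for nm,m in {"red":((h<8)|(h>172))&(s>140)&(v>50),"green":(h>35)&(h<85)&(s>90)&(v>40)}.items():
        N,L,st,ce=cv2.connectedComponentsWithStats(m.astype(np.uint8),connectivity=8)
        for i in range(1,N):
            if st[i,4]<25: continue
            q=P[L==i]; md=np.median(q,0)
            if not(250<md[0]<650 and -250<md[1]<350): continue
            top=np.percentile(q[:,2],90)
            print(n,nm,st[i,4],ce[i].round(1),"med",md.round(),"top",top.round(), "ray85",pt(f,*ce[i],85).round(1))
```

```text
top red 216 [306.5 192.5] med [580.  54.  50.] top 55.0 ray85 [576.8  51.1  85. ]
top red 131 [280.8 201.8] med [551. 129.  81.] top 99.0 ray85 [550.7 128.9  85. ]
top red 107 [315.8 211.6] med [521.  25.  52.] top 57.0 ray85 [518.7  24.6  85. ]
top green 115 [323.  172.6] med [638.   3.  53.] top 62.0 ray85 [6.355e+02 1.000e-01 8.500e+01]
top green 134 [357.9 181.5] med [ 606. -103.   80.] top 105.0 ray85 [ 606.  -103.7   85. ]
top green 136 [315.2 231.8] med [458.  28.  71.] top 99.0 ray85 [458.4  27.7  85. ]
scene red 41 [370.2 172.4] med [552. 129.  97.] top 99.0 ray85 [544.2 136.   85. ]
scene red 28 [367.3 181.9] med [559. 120.  68.] top 70.0 ray85 [571.  110.5  85. ]
scene red 59 [353.7 203.3] med [592.  54.  51.] top 54.0 ray85 [618.9  40.5  85. ]
scene green 73 [323.2 167.3] med [468.  27.  88.] top 99.0 ray85 [466.1  26.4  85. ]
scene green 129 [302.9 220.8] med [ 614. -103.   98.] top 104.0 ray85 [ 609.6 -102.7   85. ]
scene green 102 [343.1 222.1] med [644.  -2.  54.] top 59.0 ray85 [659.4 -13.1  85. ]
```

View pics/b.png

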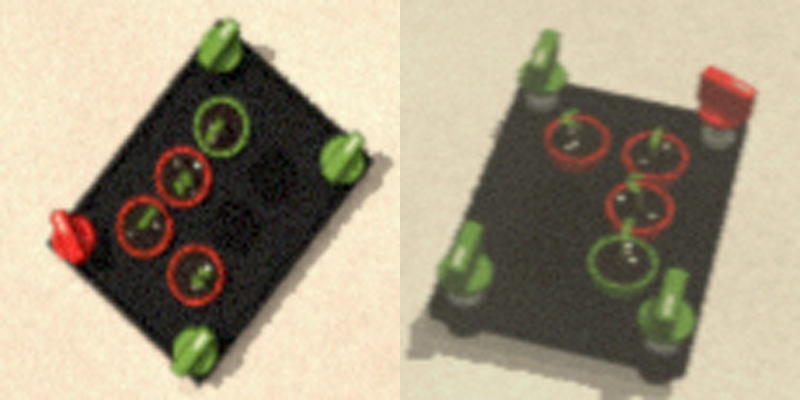

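The red knob is at about (551,129,85) and the stand's long axis has a yaw of about -41.5°. The bar points up-left in the image, so it has to turn clockwise. I'll move above it and measure the bar with the wrist camera.

arm_command([
  [60,-54,10],
  [120,-109,10],
  [180,-163,10],
  [240,-217,0],
  [295,-267,-10],
], grip=[85,85,85,85,85], turn=[1,2,3,4,5])

```text
time: 0.78
tcp_pos: [410.7, 256.6, 230.1]
eef_rot: [3.141, -0.0, 1.645]
force: [0.4, -0.3, 0.5]
gripper_width: 84.9
```

arm_command([
  [40,-36,0],
  [78,-71,-20],
  [78,-71,-30],
  [78,-71,-30],
  [78,-71,-30],
], grip=[70,50,50,50,50], turn=[0,0,0,0,0])

```text
time: 1.4
tcp_pos: [486.7, 188.0, 200.6]
eef_rot: [3.142, -0.0, 1.644]
force: [-0.9, -0.7, 0.7]
gripper_width: 49.9
```

Run:
```python
from h import *
import pickle
f=grab_frame("wrist"); cv2.imwrite("pics/c.png",f["img"]); pickle.dump(f,open("f1.pkl","wb"))
s=get_state();print(s["time"],s["tcp_pos"],s["eef_rot"],s["gripper_width"],s["joints"])
P=cloud(f); hsv=cv2.cvtColor(f["img"],cv2.COLOR_BGR2HSV); h,sa,v=cv2.split(hsv)
m=((h<8)|(h>172))&(sa>140)&(v>50)
# bar top: red pixels with z>92
q=P[m&(P[...,2]>94)&(P[...,2]<112)&(np.hypot(P[...,0]-551,P[...,1]-129)<45)]
r=cv2.minAreaRect(q[:,:2].astype(np.float32)); print(len(q),"z",np.percentile(q[:,2],[5,50,95]),r, cv2.boxPoints(r))
```

```text
1.45 [486.86792288 188.17538019 200.8540566 ] [ 3.14077070e+00 -3.95173989e-04  1.64437641e+00] 49.8165707171786 [3.68735391e-01 2.98096777e-01 2.17037586e-03 1.27396857e+00
 1.38989483e-04 2.95155528e-01]
105 z [94.8446109  97.27356059 98.26321318] ((533.9165649414062, 125.32208251953125), (6.955855846405029, 12.979963302612305), 19.681154251098633) [[528.45605 130.26161]
 [532.8275  118.03992]
 [539.3771  120.38255]
 [535.0056  132.60425]]
```

View pics/c.png

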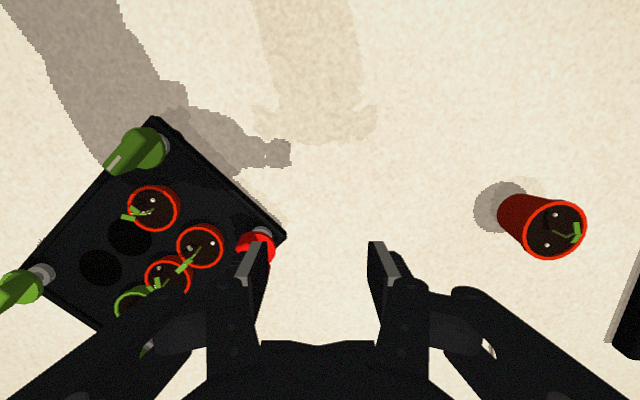

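The finger hides the knob at (257,243), so I'll shift sideways to see it between the fingers.

arm_command([
  [8,-50,0],
  [8,-59,0],
  [8,-59,0],
], grip=[70,85,85], turn=[0,0,0])

```text
time: 1.82
tcp_pos: [495.3, 128.4, 200.8]
eef_rot: [3.141, -0.001, 1.642]
force: [0.7, -0.4, -0.1]
gripper_width: 85.1
```

```bash
cat > look.py <<'E'
import sys
from h import *
f=grab_frame("wrist"); cv2.imwrite(f"pics/{sys.argv[1]}.png",f["img"])
import pickle; pickle.dump(f,open(f"{sys.argv[1]}.pkl","wb"))
s=get_state();print(s["time"],s["tcp_pos"].round(1),s["eef_rot"].round(3),s["gripper_width"])
P=cloud(f); hsv=cv2.cvtColor(f["img"],cv2.COLOR_BGR2HSV); h,sa,v=cv2.split(hsv)
red=((h<8)|(h>172))&(sa>140)&(v>50); gr=(h>35)&(h<85)&(sa>90)&(v>40)
for nm,m in (("red",red),("green",gr)):
    m=(m&(P[...,2]>95)&(P[...,2]<112)).astype(np.uint8)
    N,L,st,ce=cv2.connectedComponentsWithStats(m)
    for i in range(1,N):
        if st[i,4]<60: continue
        q=P[L==i]; r=cv2.minAreaRect(q[:,:2].astype(np.float32)); b=cv2.boxPoints(r)
        e=[b[1]-b[0],b[2]-b[1]]; e=max(e,key=np.linalg.norm)
        a=np.degrees(np.arctan2(e[1],e[0]))%180
        d=q[:,:2]-q[:,:2].mean(0); w,V=np.linalg.eigh(d.T@d); a2=np.degrees(np.arctan2(V[1,1],V[0,1]))%180
        print(nm,st[i,4],ce[i].round(),"z",np.percentile(q[:,2],[5,50,95]).round(1),"ctr",np.round(r[0],1),"size",np.round(r[1],1),"yaw",a.round(1),a2.round(1))
E
python3 look.py d
```

```text
1.875 [495.3 128.9 200.7] [ 3.141e+00 -1.000e-03  1.643e+00] 85.29271459059646
red 564 [317. 258.] z [95.7 97.1 98.3] ctr [550.9 132.8] size [43.4 13.9] yaw 24.3 25.4
green 786 [198. 146.] z [95.4 96.9 98.3] ctr [458.   28.9] size [13.7 43.5] yaw 137.9 138.9
green 687 [ 59. 299.] z [ 96.6 102.5 103.9] ctr [ 606.9 -103. ] size [14.2 44.3] yaw 140.0 139.7
```

View pics/d.png

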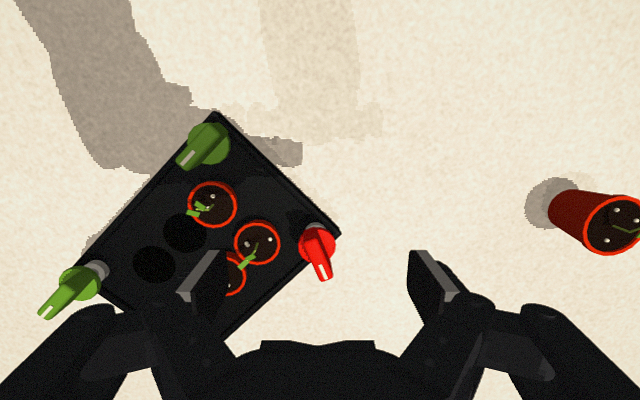

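The wrist depth image gives a red bar of 43×14 mm centred at (551,131.5) with a yaw of 25°. The green bars lie at 139°, or -41°, so the knob needs about 66° clockwise (q0≈0.25). The jaws must sit at a yaw of 115°, which is +4.2 units from here.

arm_command([
  [40,2,0],
  [56,3,0],
  [56,3,-40],
  [56,3,-80],
  [56,3,-80],
], grip=[60,36,36,36,36], turn=[2,4,4.2,4.2,4.2])

```text
time: 2.5
tcp_pos: [548.3, 131.7, 117.0]
eef_rot: [-3.134, -0.002, 2.011]
force: [-0.4, 0.1, -0.1]
gripper_width: 35.7
```

```bash
python3 look.py e
```

```text
2.55 [550.2 132.  119.4] [-3.139e+00 -1.000e-03  2.010e+00] 35.71108384183281
red 1369 [317. 240.] z [95.5 97.1 98.3] ctr [550.8 133. ] size [43.5 13.8] yaw 25.9 25.5
green 772 [183.  10.] z [95.3 96.8 98.2] ctr [468.6  26.7] size [10.8 30.4] yaw 116.1 127.8
green 1033 [ 37. 355.] z [95.5 96.9 98.2] ctr [6.994e+02 4.000e-01] size [13.8 43.3] yaw 138.3 136.6
```

View pics/e.png

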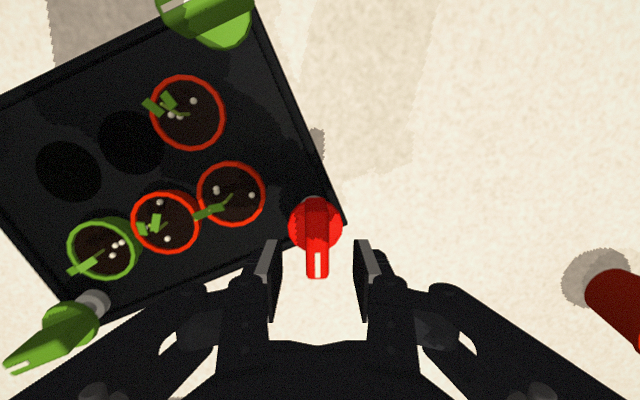

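The bar at column 317 is centred between the pads at columns 267 and 366. I'll descend and close.

arm_command([
  [0,0.5,-25],
  [0,0.5,-45],
  [0,0.5,-48],
  [0,0.5,-48],
  [0,0.5,-48],
], grip=[36,36,36,5,5], turn=[0,0,0,0,0], newtons=30)

```text
time: 3.18
tcp_pos: [552.7, 132.1, 74.2]
eef_rot: [3.138, 0.001, 2.009]
force: [-0.2, 1.5, 2.8]
gripper_width: 13.5
```

arm_command([
  [0,0,0],
  [0,0,0],
  [0,0,0],
], grip=[5,5,5], turn=[0,0,0])

```text
time: 3.55
tcp_pos: [552.7, 132.1, 74.0]
eef_rot: [3.138, 0.001, 2.009]
force: [-0.4, 0.6, 5.7]
gripper_width: 13.6
```

The bar is held (13.6 mm), with a slight upward push from the hub. I'll ease up a little and turn in steps, following the expected inward shift of about 4 mm in -y.

arm_command([
  [0,0,2],
  [0,-0.3,2.5],
  [0,-0.8,2.5],
  [0,-1.2,2.5],
  [0,-1.6,2.5],
], grip=[5,5,5,5,5], turn=[0,-1.2,-2.5,-4,-5.5])

```text
time: 4.18
tcp_pos: [552.3, 129.9, 75.0]
eef_rot: [3.14, -0.0, 1.525]
force: [1.9, -0.1, 0.3]
gripper_width: 13.2
```

arm_command([
  [0,-0.4,0],
  [0,-0.8,0],
  [0,-1.2,0],
  [0,-1.6,0],
  [0,-1.6,0],
], grip=[5,5,5,5,5], turn=[-1.3,-2.6,-3.9,-5,-5])

```text
time: 4.8
tcp_pos: [552.0, 128.4, 74.8]
eef_rot: [3.141, -0.001, 1.093]
force: [1.5, 0.7, -0.2]
gripper_width: 13.5
```

Run:
```python
from h import *
s=get_state();print(s["time"],s["tcp_pos"].round(1),s["eef_rot"].round(3),s["gripper_width"],s["force"].round(1),s["ft_torque"].round(2))
out=[]
for n,(x0,x1,y0,y1) in {"top":(260,375,140,245),"wrist":(0,640,0,400)}.items():
    f=grab_frame(n); c=cv2.resize(f["img"][y0:y1,x0:x1],(400,300),interpolation=cv2.INTER_CUBIC); out.append(c)
cv2.imwrite("pics/g.png",np.hstack(out))
```

```text
4.8 [552.  128.4  74.8] [ 3.141e+00 -1.000e-03  1.093e+00] 13.52848115363576 [ 1.5  0.7 -0.2] [ 0.02 -0.48 -0.11]
```

View pics/g.png

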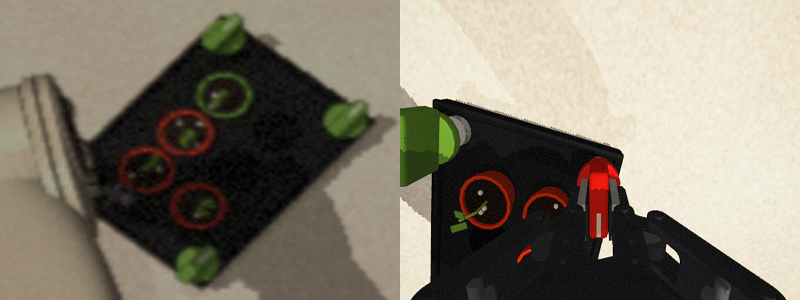

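It has turned 52.5° without trouble: moment 0.11 N m, stand still in place, bar held at (598,195). I'll do the remaining 13.5°, then open and lift.

arm_command([
  [0,-0.4,0],
  [0,-0.8,0],
  [0,-1,0],
  [0,-1,0],
  [0,-1,0],
], grip=[5,5,5,5,5], turn=[-1,-2,-2.7,-2.7,-2.7])

```text
time: 5.52
tcp_pos: [551.5, 127.7, 74.4]
eef_rot: [-3.141, -0.001, 0.858]
force: [2.6, 2.2, -4.5]
gripper_width: 13.4
```

arm_command([
  [0,0,0],
  [0,0,0],
  [0,0,0],
  [0,0,20],
  [0,0,50],
], grip=[36,36,36,36,36], turn=[0,0,0,0,0])

```text
time: 6.15
tcp_pos: [550.1, 126.9, 124.1]
eef_rot: [-3.14, 0.003, 0.857]
force: [-0.2, -0.1, 0.3]
gripper_width: 35.6
```

arm_command([
  [0,0,50],
  [-30,0,80],
  [-50,0,80],
  [-50,0,80],
  [-50,0,80],
], grip=[60,85,85,85,85], turn=[2,4,6,8,8])

```text
time: 6.78
tcp_pos: [501.1, 127.3, 205.0]
eef_rot: [3.141, 0.0, 1.553]
force: [-0.6, 0.1, -0.6]
gripper_width: 84.9
```

```bash
python3 look.py k
```

```text
6.825 [501.2 127.3 204.8] [3.142 0.    1.552] 85.10371657230763
red 561 [321. 249.] z [95.6 97.1 98.2] ctr [550.1 128.3] size [13.8 42.9] yaw 138.5 138.7
green 768 [192. 148.] z [95.5 97.1 98.4] ctr [457.6  24.2] size [13.9 43.7] yaw 138.5 139.0
green 365 [ 75. 305.] z [95.6 97.3 98.5] ctr [ 605.6 -109.7] size [13.6 44.1] yaw 131.8 129.2
```

View pics/k.png

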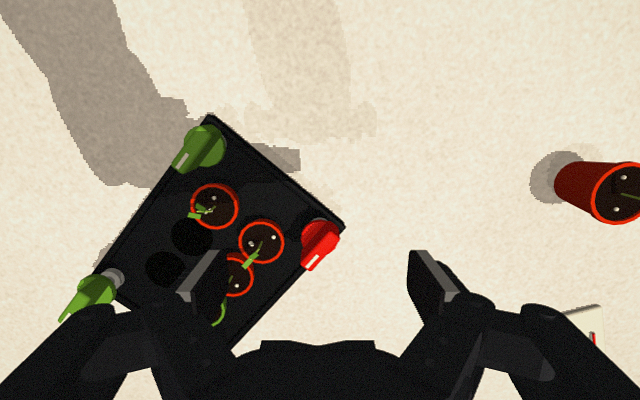

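The red bar is now at 138.5–138.7°, matching the green one's 138.5–139°. The three knob tops in view are all at 97 mm; the far green one was at 103 before. I'll back away and check with the fixed cameras.

arm_command([
  [-40,30,40],
  [-80,60,60],
  [-120,100,60],
  [-150,140,60],
  [-150,140,60],
], grip=[85,85,85,85,85], turn=[0,0,0,0,0])

```text
time: 7.45
tcp_pos: [349.7, 269.4, 264.7]
eef_rot: [-3.141, -0.0, 1.558]
force: [1.0, -0.5, -0.3]
gripper_width: 84.7
```

Run:
```python
from h import *
import pickle
f0=pickle.load(open("f0.pkl","rb"))
out=[]
for n in ["top","scene"]:
  g=grab_frame(n)
  for tag,f in (("before",f0[n]),("after",g)):
    P=cloud(f); h,s,v=cv2.split(cv2.cvtColor(f["img"],cv2.COLOR_BGR2HSV))
    for nm,m in {"red":((h<8)|(h>172))&(s>140)&(v>50),"green":(h>35)&(h<85)&(s>90)&(v>40)}.items():
        N,L,st,ce=cv2.connectedComponentsWithStats((m&(P[...,2]>30)).astype(np.uint8),connectivity=8)
        for i in range(1,N):
            md=np.median(P[L==i],0)
            if st[i,4]<25 or not(400<md[0]<720 and -150<md[1]<450): continue
            print(n,tag,nm,st[i,4],ce[i].round(1),md.round(),np.percentile(P[L==i][:,2],90).round())
    # tray surface plane
    if n=="top":
      m=(v<45)&(P[...,2]>15)&(P[...,2]<60)&(abs(P[...,0]-533)<90)&(abs(P[...,1]-15)<90)
      q=P[m]; A=np.c_[q[:,:2],np.ones(len(q))]
      for _ in range(5):
        c=np.linalg.lstsq(A,q[:,2],rcond=None)[0]; r=abs(q[:,2]-A@c); k=r<max(4,np.median(r)*2); A,q=A[k],q[k]
      print(tag,"plane",len(q),c.round(4),"tilt deg",np.degrees(np.hypot(*c[:2])).round(2))
  x0,x1,y0,y1=(170,375,130,245) if n=="top" else (285,460,130,260)
  out.append(cv2.resize(g["img"][y0:y1,x0:x1],(400,300),interpolation=cv2.INTER_CUBIC))
cv2.imwrite("pics/m.png",np.hstack(out)); print(get_state()["time"])
```

```text
top before red 210 [306.7 192.4] [580.  52.  50.] 55.0
top before red 128 [280.7 201.9] [551. 129.  83.] 99.0
top before red 107 [315.8 211.6] [521.  25.  52.] 57.0
top before red 118 [186.5 217.8] [509. 419.  58.] 63.0
top before green 121 [322.8 152.6] [696.  -1.  88.] 98.0
top before green 114 [323.1 172.7] [638.   3.  53.] 62.0
top before green 134 [357.9 181.5] [ 606. -103.   80.] 105.0
top before green 134 [315.1 231.9] [458.  28.  71.] 99.0
before plane 1443 [-1.33000e-02 -4.58000e-02  4.39924e+01] tilt deg 2.73
top after red 224 [307.3 192.7] [580.  51.  52.] 56.0
top after red 135 [281.8 202.3] [549. 127.  73.] 99.0
top after red 107 [316.7 211.7] [519.  24.  52.] 57.0
top after red 127 [186.5 217.6] [510. 419.  58.] 62.0
top after green 128 [324.1 152.4] [696.  -4.  90.] 99.0
top after green 118 [323.7 173.1] [635.   0.  53.] 81.0
top after green 128 [358.9 181.7] [ 606. -106.   71.] 99.0
top after green 135 [316.4 231.9] [457.  25.  70.] 99.0
after plane 1430 [1.80000e-03 2.50000e-03 3.51525e+01] tilt deg 0.17
scene before red 29 [441.8 144.8] [530. 402.  59.] 61.0
scene before red 41 [370.2 172.4] [552. 129.  97.] 99.0
scene before red 28 [367.3 181.9] [559. 120.  68.] 70.0
scene before red 59 [353.7 203.3] [592.  54.  51.] 54.0
scene before green 73 [323.2 167.3] [468.  27.  88.] 99.0
scene before green 129 [302.9 220.8] [ 614. -103.   98.] 104.0
scene before green 102 [343.1 222.1] [644.  -2.  54.] 59.0
scene before green 164 [355.4 234.2] [703.  -1.  80.] 99.0
scene after red 87 [369.1 177.2] [559. 125.  86.] 99.0
scene after red 43 [332.7 189.3] [532.  31.  54.] 56.0
scene after red 66 [352.8 202.6] [588.  51.  53.] 56.0
scene after green 86 [321.8 167.6] [467.  23.  92.] 99.0
scene after green 98 [341.7 222.1] [641.  -6.  54.] 65.0
scene after green 129 [301.9 222.6] [ 615. -106.   92.] 99.0
scene after green 167 [354.2 234.3] [702.  -4.  83.] 99.0
7.55
```

View pics/m.png

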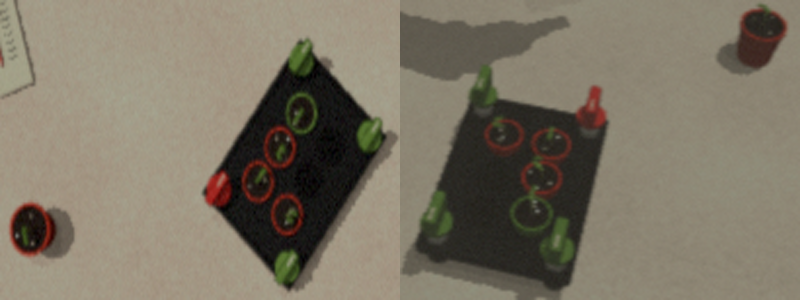

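All checks agree. The four knob tops are at 99 mm and the tray plane tilts 0.17° (2.73° before). The stand has shifted about 3 mm and the spare pot hasn't moved. The picture shows the red bar parallel to the green ones.

```bash
python3 -c "
from station import *
print(job_done())"
```

```text
the job is handed in; nothing more can be done
None
```

I gripped the red bar across its thickness and turned it about 66° clockwise. I then opened the jaws, lifted clear and handed the job in at about 7.6 s.

Last checks, which all agreed:
- **Red bar:** its yaw is 138.5–138.7°, against 138.5–139.0° for the clearest green bar. That puts the knob at about 1.4 rad. One other green bar read about 130°, but it was partly hidden behind the gripper.
- **Stand:** all four knob tops are at about 99 mm in the top view. The tray tilts 0.17°, down from 2.73°, and the stand shifted only about 3 mm. I did not measure its speed, but the wrist and fixed-camera views, about 0.7 s apart, showed no sign of movement.
- **Spare pot:** it moved less than 1 mm.
- **Robot:** it touches nothing. No measured wrist force was above 6 N.

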